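# Set up a lampholder test on the unmarked step selector

### The arm

A 6-joint arm with a two-finger parallel gripper is mounted at the origin on the work surface; the furniture and walls round the work are solid. World frame = base frame: x ahead of the robot, y to its left, z up, the work surface at z = 0. Lengths are in mm, angles in rad, forces in N, time in s.
With the tool pointing down it reaches from about 350 to 875 mm from the base axis. Payload 4.2 kg.
Tool frame: the origin (TCP) lies between the finger pads; the fingertips stand 17 mm ahead of it and the grasp point (between the pads) lies 2 mm behind it; z points along the fingers, y is the line along which they close (so a half turn about z gives the same grasp; the last joint's range is limited). The gripper opens to 85 mm and grips with 20 to 120 N. Pads are 22 mm wide; open, the fingers measure 114 mm over their backs; the gripper's body (76 mm by 85 mm) begins 54 mm behind the grasp point. The pads swing forward as they close: fully open they stand 13 mm farther back than shut.
Start: joints at [1.546, 0.385, 0.008, 0, -1.194, -0.259], TCP at [174.971, 599.987, 248.312] pointing down, gripper open.
Joint ranges: [-3.14, 3.14], [-1.21, 2.06], [-1.07, 1.41], [-3.16, 2.05], [-2.99, -0.16], [-3.1, 3.1]. Speed limits (rad/s): [2.79, 2.79, 3.14, 3.14, 3.14, 3.14].

### API

Orientations are given as a unit quaternion [x, y, z, w].
In Python, from bench import arm, camrig, telemetry, job gives the robot as it stands (arm), with the cameras (camrig), the readings (telemetry) and the job (job).
- The arm moves only by the tool jog_arm, called after "Emit:" as name(argument=value, ...), one argument or row to a line, values as JSON. Schema: {"type":"object","properties":{"increments":{"type":"array","items":{"type":"object","properties":{"x":{"type":"number"},"y":{"type":"number"},"z":{"type":"number"},"drx":{"type":"number"},"dry":{"type":"number"},"drz":{"type":"number"}},"additionalProperties":false},"minItems":1,"maxItems":10},"jaw":{"type":"number"},"only":{"type":"string"},"quiet":{"type":"boolean"},"lines":{"type":"string"}},"required":["increments"],"additionalProperties":false}. increments is a list of rows, 1 to 10 of them, each an object with the fields x, y, z (the shift in a scale on which 1.0 is 800 mm), drx, dry, drz (a rotation vector in parts of the range, where 1.0 means pi/2 rad); a field left out counts as zero; each row is the pose to reach, as a shift and turn from the pose commanded when the call began, along the tool's axes at that moment; what a row does not reach only later rows make up. A row lasts 1/10 s, in which the tool goes at most 50 mm and 0.15 rad, less where a joint would pass 70% of its speed; a pose out of reach is approached as far as the arm can. jaw is the finger opening in mm, set as the call begins (left out keeps the last). The fingers move at their own pace and stop on an object; the grip force is fixed at half the most. Time passes only in rows, so rows that do not move let the fingers close. The tool returns the time, the measured TCP pose, the force, the opening and the grip force at its end. only (a regular expression) keeps the lines of the reply that match it, lines (a string "A,B") keeps lines A to B, and quiet returns only ok. No shift or turn number may pass 1 either way. Input that does not fit is refused with a message, and nothing moves.
- telemetry.read_state(): the state, without advancing time (a new reading comes with each control period).
- camrig.get_image(name): name is "side" or "top" or "wrist"; returns the picture (420x560x3 uint8, blue, green, red); there is no depth.
- camrig.get_calibration(name): a dict with "K" (3x3 intrinsics, pixels), "rvec" (rotation vector, rad) and "tvec" (3), from world to camera coordinates, as OpenCV has them. Camera axes: x right, y down, z forward; pixel columns grow to the right and rows downward; lengths in mm; the calibration is good to about 2 mm. A picture is of the moment at which its call begins: read the wrist's pose just before it. get_calibration takes no time and is no camera call; for the wrist camera it gives the pose at the moment of the call.
- job.job_done(): hands the job in; it is judged then, once.
The state is a dict: "clock": time; "joints": joint angles; "joint_vel": joint speeds; "joint_efforts": joint torques, N m; "position": TCP position; "ee_rot": TCP orientation; "contact_force": force on the tool from outside, world axes, zero at the start; "wrist_torque": the same for the moment, N m; "gripper_width": finger opening in mm; "grasp_force": force on a finger pad.
Only numpy, scipy, OpenCV 4.12 (cv2) and the standard library are available. Lean on these libraries where they do the work, as an engineer would, in place of code of your own. Each camera call takes 0.05 s, during which the arm holds its last target. There are 200 camera calls.

### The job

Stand the white lampholder upright in the middle of the round black pad of the yellow test plate. Then set the tester's unmarked black selector: turn it anticlockwise all the way to its end stop, and from there clockwise by exactly four clicks. Last, push the red-tipped lever all the way up the slope to switch the tester on; leave the black and the brass lampholder where they stand.

Things in the scene. Friction and masses are not known exactly. Their poses are not given: they have to be found in the camera images.
- holder_white: The white lampholder: a loose upright cylinder 41 mm in diameter, 62 mm tall, 30 g, standing on its base. Origin at the centre of its underside, z up along its axis.
- plate: Fixed yellow test plate, 92 x 92 x 14 mm. Origin on the desk below its centre, z up. The black round pad stands on its middle; two terminals 10 mm tall stand on it 37 mm to +x and 37 mm to either side of the centre.
- pad (a point): Centre of the top of the round black rubber pad on the test plate; the pad is 76 mm across, its top 20 mm above the desk, without a rim.
- tester: Fixed blue wedge-shaped tester, 170 mm deep (x), 320 mm wide (y), 40 mm high in front (-x side, towards the robot), 159 mm at the back. Origin on the desk under its centre; x points to its back, y to its left, z up. Selector on the left half (+y), lever on the right half (-y), 160 mm apart; a low amber lamp between them near the top.
- panel (a point): Centre of the tester's aluminium panel surface. The panel slopes up to the back at 35 degrees: in the tester's frame its outward normal is (-0.574, 0, 0.819) and its up-slope direction (0.819, 0, 0.574). This point's axes are the tester's.
- selector_grip (a point): Point on the selector's axis at the height to grip, 32 mm above the panel. Black pointer bar on a skirt (44 mm across, 6 mm high): bar 14 mm wide, top 38 mm above the panel; it reaches 39 mm from the axis at the pointer end (9 mm wide there, white line on top), 23 mm the other way. It turns about the panel's normal.
- selector (a joint): Angle in rad, 0 at the anticlockwise end position (no click yet), growing clockwise seen facing the panel. Clicks 1 to 5 are 0.524 rad (30 degrees) apart; hard stops 0.06 rad beyond 0 and click 5. Released near a click it snaps in; 0.1 to 0.2 N m moves it on. At 0 the pointer is 75 degrees anticlockwise of straight up the slope, at click 4 45 degrees clockwise of it.
- lever_tip (a point): Centre of the red ball, 26 mm in diameter, on the end of the lever. The ball is 60 mm from the lever's hinge, which lies 22 mm above the panel and runs across it (along the tester's y). The lever stands on a dark block 70 x 50 x 25 mm.
- lever (a joint): Angle of the lever in rad: 0 leaning down the slope (off; 0.5 rad to the down-slope side of the panel's normal), 1.0 at its stop leaning up the slope (on; 0.5 rad to the other side). It stays where it is left; about 1 to 2 N at the ball moves it.
- holder_black: Bystander: black lampholder 37 mm in diameter, 56 mm tall, loose. Origin at the centre of its underside.
- holder_brass: Bystander: brass-coloured lampholder 34 mm in diameter, 50 mm tall, loose. Origin at the centre of its underside.

How it is judged:
By the outcome, as a careful person would: the job done as asked, in the order asked, and still so for the second after the job is handed in, with the robot touching nothing.
It also fails if it takes over 64 s, if anything falls off the work surface, if the arm or the gripper's body presses on something with over 40 N, if the wrist force passes 120 N, or if a joint passes its speed limit or range.

## Working session

There is one attempt and no reset: what is moved stays moved. The work goes in short steps, Python scripts to look and compute and a tool call to move; the robot and the scene stay as the last step left them, time stands still between calls to the robot, and variables do not carry over. Pictures are saved under pics/ and viewed, at most 10 in all, crops included, and the job is handed in when it is done.

```bash
ls; mkdir -p pics; python3 - <<'E'
from bench import arm, camrig, telemetry, job
import cv2
for n in("top","side"):
    im=camrig.get_image(n); cv2.imwrite(f"pics/{n}0.png",im)
    c=camrig.get_calibration(n); print(n,c)
s=telemetry.read_state(); print(s)
E
```

```text
bench.py
pics
top {'K': array([[512.29475194,   0.        , 277.418161  ],
       [  0.        , 512.29475194, 216.70283688],
       [  0.        ,   0.        ,   1.        ]]), 'rvec': array([ 2.20276188, -2.20141601,  0.07520968]), 'tvec': array([-121.40348147,  491.73181205,  982.79760468])}
side {'K': array([[398.2058661 ,   0.        , 278.7129694 ],
       [  0.        , 398.2058661 , 210.06909045],
       [  0.        ,   0.        ,   1.        ]]), 'rvec': array([ 2.28911055, -0.1785038 ,  0.07330996]), 'tvec': array([-507.65355279,   52.74033167,  973.72944255])}
{'clock': 0.1, 'joints': array([ 1.54557465e+00,  3.85496195e-01,  6.77116422e-03, -4.57830048e-04,
       -1.19401221e+00, -2.58623178e-01]), 'joint_vel': array([ 0.00058778, -0.00263399,  0.00374096,  0.00205785,  0.00091852,
       -0.00083834]), 'joint_efforts': array([ 2.07749003e-04, -3.93317628e+01,  1.88929582e+01,  4.19783637e+00,
       -2.54195380e-03,  2.28903957e-06]), 'position': array([174.85570311, 599.53215073, 247.32097046]), 'ee_rot': array([ 9.89933470e-01, -1.41529988e-01, -9.83319657e-05,  9.88631010e-04]), 'contact_force': array([ 0.22158286, -0.19274855, -0.21204296]), 'wrist_torque': array([ 0.03559791, -0.00643283, -0.01021526]), 'grasp_force': 0.0, 'gripper_width': 85.42280819007206}
```

View pics/top0.png

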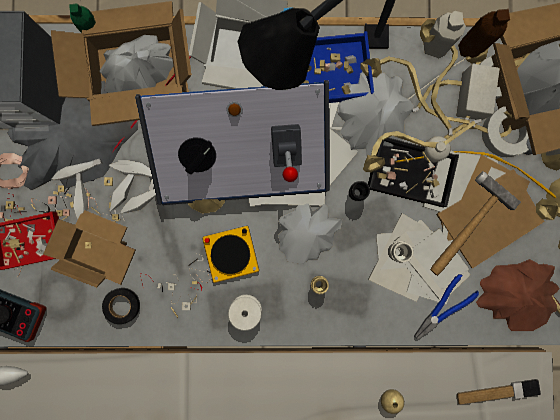

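View pics/side0.png

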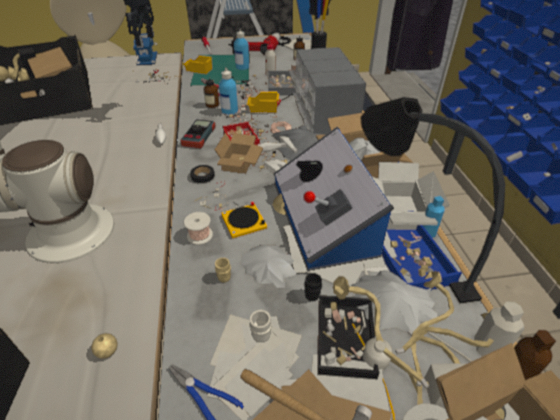

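```bash
python3 - <<'E'
import cv2,numpy as np
t=cv2.imread("pics/top0.png");s=cv2.imread("pics/side0.png")
r=lambda im,x,y,w,h,k:cv2.resize(im[y:y+h,x:x+w],None,fx=k,fy=k,interpolation=cv2.INTER_CUBIC)
a=r(t,135,80,200,120,4); cv2.imwrite("pics/c1.png",a)
b=np.hstack([r(t,190,215,100,75,4),r(t,360,215,100,75,4)])
c=np.hstack([r(s,210,200,100,75,4),r(s,220,290,100,75,4)])
cv2.imwrite("pics/c2.png",np.vstack([b,c]))
E
```

```text
(no output)
```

View pics/c1.png

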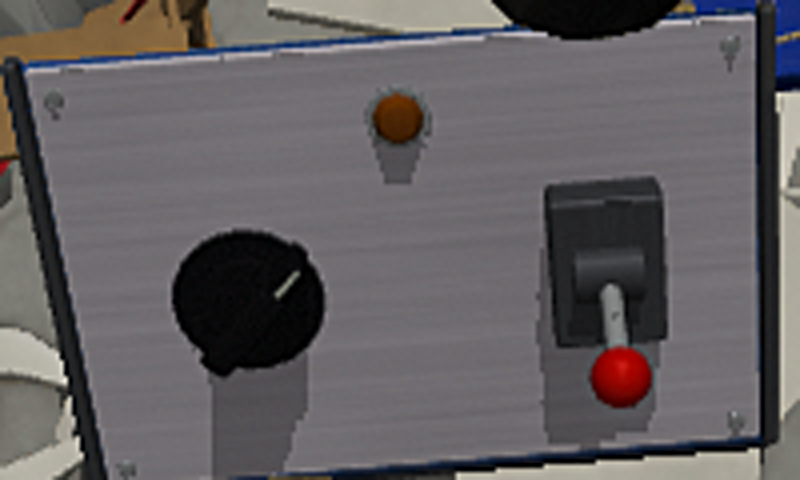

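View pics/c2.png

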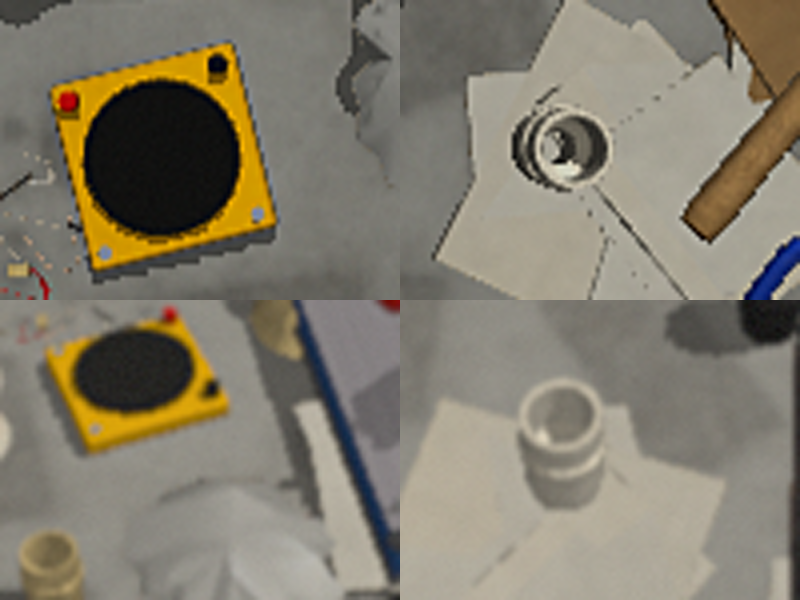

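```bash
cat > h.py <<'E'
from bench import arm, camrig, telemetry, job
import cv2,numpy as np
from scipy.spatial.transform import Rotation as R
from scipy.optimize import least_squares
def cal(n):
    c=camrig.get_calibration(n); return c["K"],np.array(c["rvec"],float).reshape(3),np.array(c["tvec"],float).reshape(3)
def proj(c,P): return cv2.projectPoints(np.atleast_2d(np.array(P,float)),c[1],c[2],c[0],None)[0].reshape(-1,2)
def onz(c,uv,z):
    Rm=cv2.Rodrigues(c[1])[0]; o=-Rm.T@c[2]; d=Rm.T@np.linalg.inv(c[0])@np.array([*uv,1.]); return o+d*(z-o[2])/d[2]
def tri(obs):
    r=least_squares(lambda P:np.concatenate([proj(c,P)[0]-uv for c,uv in obs]),[600,0,60]); return r.x,np.abs(r.fun).max()
def Tr(yaw): return R.from_euler('z',yaw).as_matrix()
def tool(s): return R.from_quat(s["ee_rot"])
E
python3 - <<'E'
from h import *
t,s=cal("top"),cal("side")
np.set_printoptions(precision=1,suppress=True)
print("cams",[-(cv2.Rodrigues(c[1])[0].T@c[2]) for c in(t,s)])
print("pad",onz(t,(230.4,254.4),20),onz(s,(243.2,217.7),20),tri([(t,(230.4,254.4)),(s,(243.2,217.7))]))
print("holder",onz(t,(401.8,252.3),62),onz(s,(260.1,318.7),62),tri([(t,(401.8,252.3)),(s,(260.1,318.7))]))
print("spool",onz(t,(245,313),40))
print("term",onz(t,(207,240.2),24),onz(t,(244.4,231.2),24))
print("ball",tri([(t,(290.2,174.2)),(s,(310,197))]))
for n,q in dict(TL=(141,96.4),TR=(324,83.6),BR=(324,189.5)).items(): print(n,onz(t,q,40 if n[0]=='B' else 159))
print("brass",onz(t,(319,283),50),"black",onz(t,(358,188),56))
E
```

```text
cams [array([ 439.1, -105.7, 1009.2]), array([ 399.1, -764.3,  682. ])]
pad [418.8 -30.6  20. ] [419.6 -38.3  20. ] (array([419.1, -30. ,  12.5]), np.float64(0.2913540860140529))
holder [ 423.5 -350.7   62. ] [ 425.  -356.9   62. ] (array([ 424.4, -352.5,   55.4]), np.float64(0.5285592937691206))
spool [309.6 -60.   40. ]
term [446.   14.1  24. ] [463.3 -57.5  24. ]
ball (array([ 557.3, -140.6,  151.3]), np.float64(0.7302379079371235))
TL [685.8 109.8 159. ]
TR [ 709.1 -197.4  159. ]
BR [ 542.3 -209.3   40. ]
brass [ 366.2 -198.1   50. ] black [ 543.6 -271.4   56. ]
```

```bash
cat >> h.py <<'E'
def go(pos,Rm=None,yaw=None):
    "print shift/rotvec in tool axes from measured pose; Rm world tool matrix, or yaw of tool x with tool down"
    s=telemetry.read_state(); T=tool(s)
    if yaw is not None:
        cx,sx=np.cos(yaw),np.sin(yaw); Rm=np.array([[cx,sx,0],[sx,-cx,0],[0,0,-1]])
    d=T.inv().apply(np.array(pos)-s["position"])
    r=(T.inv()*R.from_matrix(Rm)).as_rotvec() if Rm is not None else np.zeros(3)
    print("clock %.2f"%s["clock"],"pos",s["position"].round(1),"d",d.round(1),"rot",r.round(3),"j",s["joints"].round(2))
E
python3 -c "
from h import *
go((430,200,250),yaw=-1.2)"
```

```text
clock 0.10 pos [174.9 599.5 247.3] d [356.9 312.   -2. ] rot [ 0.002 -0.001  0.916] j [ 1.55  0.39  0.01 -0.   -1.19 -0.26]
```

Careful with the scale: shifts go in shares of 800 mm and turns go in shares of pi/2 rad. That gives: 357 mm / 800 = 0.4463, 321 mm / 800 = 0.4013, 0.92 rad / 1.5708 = 0.5857.

Emit:
jog_arm(
  increments=[
    {"x":0.045, "y":0.0388, "drz":0.0637},
    {"x":0.09, "y":0.0775, "drz":0.1273},
    {"x":0.1338, "y":0.1175, "drz":0.191},
    {"x":0.1788, "y":0.1563, "drz":0.2546},
    {"x":0.2225, "y":0.195, "drz":0.3183},
    {"x":0.2675, "y":0.2338, "drz":0.382},
    {"x":0.3125, "y":0.2725, "drz":0.4456},
    {"x":0.3575, "y":0.3125, "drz":0.5093},
    {"x":0.4013, "y":0.3513, "drz":0.573},
    {"x":0.4463, "y":0.39, "drz":0.5857},
  ],
)

```text
clock: 1.1
position: [430.7, 198.6, 248.2]
ee_rot: [0.824, -0.567, -0.0, 0.0]
contact_force: [0.7, 0.6, -0.4]
gripper_width: 85.3
grasp_force: 0.0
```

```bash
python3 -c "
from h import *
go((423,-240,220),yaw=-2.08)"
```

```text
clock 1.10 pos [430.7 198.6 248.2] d [406.9 163.9  28.2] rot [0.    0.    0.874] j [ 0.78  0.13 -0.35 -0.   -1.1  -0.41]
```

To row units: 407 mm / 800 = 0.5088, 366 mm / 800 = 0.4575, 0.87 rad / 1.5708 = 0.5539.

Emit:
jog_arm(
  increments=[
    {"x":0.0513, "y":0.02, "z":0.0038, "drz":0.0637},
    {"x":0.1025, "y":0.0413, "z":0.0075, "drz":0.1273},
    {"x":0.1525, "y":0.0613, "z":0.0113, "drz":0.191},
    {"x":0.2038, "y":0.0825, "z":0.015, "drz":0.2546},
    {"x":0.255, "y":0.1025, "z":0.0188, "drz":0.3183},
    {"x":0.305, "y":0.1225, "z":0.0213, "drz":0.382},
    {"x":0.3563, "y":0.1438, "z":0.025, "drz":0.4456},
    {"x":0.4075, "y":0.1638, "z":0.0288, "drz":0.5093},
    {"x":0.4575, "y":0.185, "z":0.0325, "drz":0.5539},
    {"x":0.5088, "y":0.205, "z":0.035, "drz":0.5539},
  ],
)

```text
clock: 2.1
position: [422.5, -239.9, 219.9]
ee_rot: [-0.508, 0.861, 0.0, -0.0]
contact_force: [1.2, 0.7, 0.9]
gripper_width: 85.3
grasp_force: 0.0
```

```bash
python3 -c "
from h import *
im=camrig.get_image('wrist');cv2.imwrite('pics/w1.png',im)
c=cal('wrist');print(-(cv2.Rodrigues(c[1])[0].T@c[2]));print(proj(c,[(423.5,-351,62),(423.5,-351,0)]))
go((423.5,-351,100))"
```

```text
[ 386.35460086 -311.50087765  344.37537326]
[[211.952088    80.48774915]
 [224.56734354  84.7111143 ]]
clock 2.15 pos [ 422.6 -244.5  219.4] d [ 92.4 -52.7 119.6] rot [0. 0. 0.] j [-0.19  0.18 -0.36  0.   -1.03 -0.32]
```

View pics/w1.png

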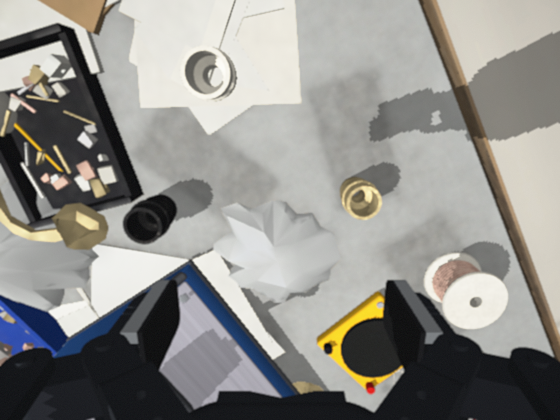

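To row units: 93 mm / 800 = 0.1163, 70 mm / 800 = 0.0875.

Emit:
jog_arm(
  increments=[
    {"x":0.0388, "y":-0.0225, "z":0.0288},
    {"x":0.0775, "y":-0.0438, "z":0.0575},
    {"x":0.1163, "y":-0.0663, "z":0.0875},
    {"x":0.1163, "y":-0.0663, "z":0.0875},
    {"x":0.1163, "y":-0.0663, "z":0.0875},
  ],
)

```text
clock: 2.65
position: [424.1, -345.6, 149.1]
ee_rot: [-0.508, 0.861, 0.001, -0.001]
contact_force: [-0.4, 0.4, 0.7]
gripper_width: 85.1
grasp_force: 0.0
```

```bash
python3 -c "
from h import *
c=cal('wrist')
im=camrig.get_image('wrist');cv2.imwrite('pics/w2.png',im)
print(-(cv2.Rodrigues(c[1])[0].T@c[2]));print(proj(c,[(423.5,-351,62),(423.5,-351,0)]))
go((423.5,-351,38))"
```

```text
[ 388.22879709 -413.10462759  273.87601096]
[[278.83260601 221.25705846]
 [279.10750265 196.51525729]]
clock 2.70 pos [ 424.7 -345.2  150.2] d [  5.7  -1.8 112.2] rot [0. 0. 0.] j [-0.39  0.35 -0.32  0.   -0.9  -0.12]
```

View pics/w2.png

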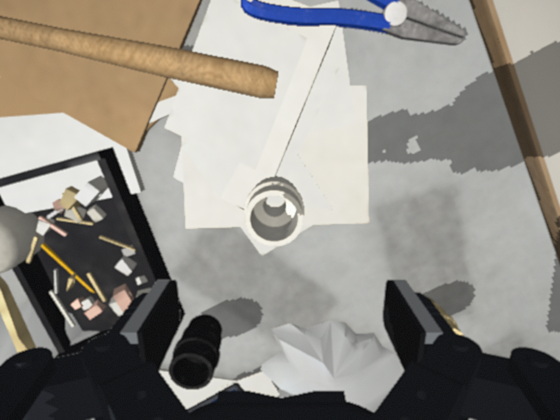

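```bash
python3 -c "
from h import *
c=cal('wrist');p=onz(c,(274,217),62);print(c[0][0,0],p)
go((p[0],p[1],38))"
```

```text
353.0647747102271 [ 425.76821548 -354.2921601    62.        ]
clock 2.70 pos [ 424.7 -345.2  150.2] d [  7.5  -5.4 112.2] rot [0. 0. 0.] j [-0.39  0.35 -0.32  0.   -0.9  -0.12]
```

To row units: 112 mm / 800 = 0.14, 80 mm / 800 = 0.1.

Emit:
jog_arm(
  increments=[
    {"x":0.0088, "y":-0.0063, "z":0.05},
    {"x":0.0088, "y":-0.0063, "z":0.1},
    {"x":0.0088, "y":-0.0063, "z":0.14},
    {"x":0.0088, "y":-0.0063, "z":0.14},
    {"x":0.0088, "y":-0.0063, "z":0.14},
  ],
)

```text
clock: 3.2
position: [427.0, -353.5, 39.7]
ee_rot: [-0.51, 0.86, -0.001, 0.0]
contact_force: [0.3, -0.7, -0.2]
gripper_width: 85.7
grasp_force: 0.0
```

Emit:
jog_arm(
  increments=[
    {},
    {},
    {},
    {},
    {},
    {},
  ],
  jaw=0,
)

```text
clock: 3.8
position: [426.5, -354.2, 40.1]
ee_rot: [-0.509, 0.861, -0.001, 0.0]
contact_force: [-0.3, 1.8, 5.8]
gripper_width: 38.5
grasp_force: 59.4
```

```bash
python3 -c "
from h import *
go((418.8,-30.5,130));go((418.8,-30.5,130),yaw=-2.08)"
```

```text
clock 3.80 pos [ 426.5 -354.2   40.1] d [-279.9  162.4  -90.3] rot [0. 0. 0.] j [-0.4   0.5  -0.41  0.   -0.65 -0.1 ]
clock 3.80 pos [ 426.5 -354.2   40.1] d [-279.9  162.4  -90.3] rot [-0.002 -0.     0.007] j [-0.4   0.5  -0.41  0.   -0.65 -0.1 ]
```

To row units: -360 mm / 800 = -0.45, -110 mm / 800 = -0.1375.

Emit:
jog_arm(
  increments=[
    {"z":-0.0625},
    {"x":-0.025, "y":0.015, "z":-0.1188},
    {"x":-0.0775, "y":0.045, "z":-0.1375},
    {"x":-0.1313, "y":0.0763, "z":-0.1375},
    {"x":-0.185, "y":0.1075, "z":-0.1375},
    {"x":-0.2388, "y":0.1388, "z":-0.1375},
    {"x":-0.2925, "y":0.17, "z":-0.1375},
    {"x":-0.3463, "y":0.2013, "z":-0.1375},
    {"x":-0.4, "y":0.2025, "z":-0.1375},
    {"x":-0.45, "y":0.2025, "z":-0.1375},
  ],
)

```text
clock: 4.8
position: [457.6, 41.8, 149.4]
ee_rot: [-0.51, 0.86, -0.0, 0.001]
contact_force: [0.8, -0.7, -0.7]
gripper_width: 38.2
grasp_force: 60.4
```

Emit:
jog_arm(
  increments=[
    {},
    {},
    {},
  ],
)

```text
clock: 5.1
position: [456.7, 39.0, 148.3]
ee_rot: [-0.509, 0.861, 0.0, -0.0]
contact_force: [-0.1, -1.2, -0.0]
gripper_width: 37.8
grasp_force: 60.4
```

```bash
python3 -c "
from h import *
c=cal('wrist')
im=camrig.get_image('wrist');cv2.imwrite('pics/w3.png',im)
print(proj(c,[(418.8,-30.5,20)]))
go((418.8,-30.5,60))"
```

```text
[[281.85565367  98.67280799]]
clock 5.15 pos [456.7  38.8 148.3] d [78.9 -0.3 88.3] rot [0. 0. 0.] j [ 0.44  0.21 -0.53 -0.   -0.83 -0.94]
```

View pics/w3.png

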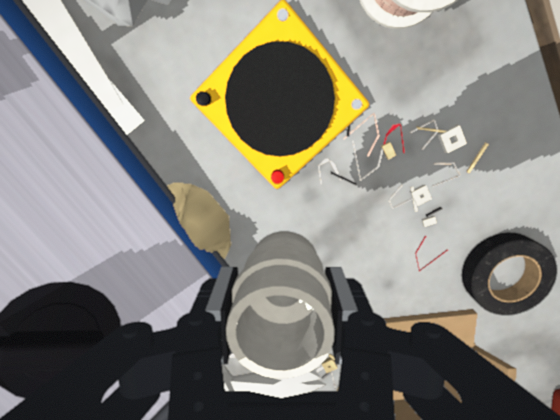

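```bash
python3 -c "
from h import *
c=cal('wrist');p=onz(c,(280,98.5),20);print(p, proj(c,[(456.7,38.8,170.2)]),onz(c,(281,334),170.2))
go((p[0],p[1],60.6))"
```

```text
[419.8620909  -31.44725137  20.        ] [[283.76662874 336.45523542]] [457.0539048   37.47394254 170.2       ]
clock 5.15 pos [456.7  38.8 148.3] d [79.3 -1.7 87.7] rot [0. 0. 0.] j [ 0.44  0.21 -0.53 -0.   -0.83 -0.94]
```

To row units: 87 mm / 800 = 0.1088, 86 mm / 800 = 0.1075.

Emit:
jog_arm(
  increments=[
    {"x":0.05, "y":-0.0013, "z":0.025},
    {"x":0.0975, "y":-0.0013, "z":0.0625},
    {"x":0.0975, "y":-0.0013, "z":0.0938},
    {"x":0.0975, "y":-0.0013, "z":0.105},
    {"x":0.0975, "y":-0.0013, "z":0.1075},
    {"x":0.0975, "y":-0.0013, "z":0.1088},
    {"x":0.0975, "y":-0.0013, "z":0.1088},
    {"x":0.0975, "y":-0.0013, "z":0.1088},
  ],
)

```text
clock: 5.95
position: [421.6, -28.6, 62.1]
ee_rot: [-0.509, 0.861, -0.0, 0.001]
contact_force: [-0.2, -0.9, -0.9]
gripper_width: 38.4
grasp_force: 60.4
```

```bash
python3 -c "
from h import *
s=telemetry.read_state();print(s['position'],s['contact_force'])"
```

```text
[421.62779741 -28.63453921  62.13809147] [-0.24822693 -0.89370614 -0.87171954]
```

To row units: 2 mm / 800 = 0.0025, 1.5 mm / 800 = 0.0019.

Emit:
jog_arm(
  increments=[
    {"x":0.0025},
    {"x":0.0025, "z":0.0013},
    {"x":0.0025, "z":0.0019},
    {"x":0.0025, "z":0.0019},
  ],
)

```text
clock: 6.35
position: [419.9, -30.8, 60.1]
ee_rot: [-0.509, 0.861, -0.0, 0.0]
contact_force: [-1.0, 1.2, 3.5]
gripper_width: 38.4
grasp_force: 60.8
```

```bash
python3 -c "
from h import *
s=telemetry.read_state();print(s['position'],s['contact_force'])"
```

```text
[419.89839722 -30.8143557   60.09291709] [-1.03325315  1.17421511  3.54807564]
```

Emit:
jog_arm(
  increments=[
    {},
    {},
    {},
    {},
    {},
  ],
  jaw=85,
)

```text
clock: 6.85
position: [419.8, -30.9, 59.7]
ee_rot: [-0.509, 0.861, 0.0, -0.0]
contact_force: [-0.2, -0.4, -0.4]
gripper_width: 85.0
grasp_force: 0.0
```

Emit:
jog_arm(
  increments=[
    {"z":-0.025},
    {"z":-0.075},
    {"z":-0.1375},
    {"z":-0.2},
    {"z":-0.25},
    {"z":-0.25},
  ],
)

```text
clock: 7.45
position: [422.9, -30.5, 265.8]
ee_rot: [-0.509, 0.861, -0.002, 0.006]
contact_force: [0.5, 0.7, -1.0]
gripper_width: 84.8
grasp_force: 0.0
```

```bash
python3 - <<'E'
from h import *
t=cal('top')
im=camrig.get_image('top');cv2.imwrite('pics/t1.png',im)
print(proj(t,[(419.9,-31.4,82),(419.9,-31.4,20)]))
# tester frame estimate
v=np.array([709.1-685.8,-197.4-109.8]);yaw=np.arctan2(-v[0]*-1,-v[1]*-1*-1);print(v,np.arctan2(v[0],-v[1]))
E
```

```text
[[228.24282672 254.48663854]
 [230.83420614 253.81573409]]
[  23.3 -307.2] 0.07570141444498461
```

```bash
cat >> h.py <<'E'
YAW=0.0757; C=np.array([612.7,-50.3,0])
n=np.array([-.5736,0,.8192]);u=np.array([.8192,0,.5736]);yy=np.array([0,1.,0])
def W(a,b,h): "panel coords: a upslope, b left, h above -> world"; return C+Tr(YAW)@(np.array([0,0,99.5])+a*u+b*yy+h*n)
def onp(c,uv,h):
    Rm=cv2.Rodrigues(c[1])[0]; o=-Rm.T@c[2]; d=Rm.T@np.linalg.inv(c[0])@np.array([*uv,1.])
    N=Tr(YAW)@n; P=W(0,0,h); p=o+d*(N@(P-o))/(N@d); q=Tr(YAW).T@(p-P); return np.array([q@u,q[1]])
def Rt(phi):
    "tool matrix: z into panel, tool x opposite to pointer at phi rad clockwise of up-slope"
    p=np.cos(phi)*u-np.sin(phi)*yy; x=-p; z=-n; return Tr(YAW)@np.stack([x,np.cross(z,x),z],1)
E
python3 - <<'E'
from h import *
t=cal('top'); f=lambda x,y:(135+x/4-.4,80+y/4-.4)
for nm,q,h in [('l1',(275,298),38),('l2',(298,272),38),('e1',(215,370),38),('e2',(305,250),38),('disc',(248,300),0),('ball',(621,377),22+60*np.cos(.5)),('TL',(25,66),0),('TR',(757,14),0),('BR',(757,438),0),('lamp',(398,117),5),('blkTL',(546,187),25),('blkTR',(658,178),25),('blkBR',(666,340),25)]:
    print(nm,onp(t,f(*q),h).round(1))
E
```

```text
l1 [ 7.8 59.5]
l2 [19.1 48.3]
e1 [-24.3  89.9]
e2 [28.9 44.1]
disc [-9.5 76.4]
ball [-23.3 -85.3]
TL [104.3 154.3]
TR [ 104.7 -153.8]
BR [ -99.7 -152.8]
lamp [72.5  0.9]
blkTL [ 44.2 -59.8]
blkTR [  44.7 -107.7]
blkBR [ -32.2 -109. ]
```

```bash
python3 - <<'E'
from h import *
t,s=cal('top'),cal('side')
print("lamp",tri([(t,(278,48)),(s,(388,128))]))
p=W(-2,76,150);print(p)
go(p,Rt(np.pi/4))
E
```

```text
lamp (array([ 717.48109198, -117.0284447 ,  287.09333448]), np.float64(2.4035274997223723))
[519.52499335  18.85142777 221.2328    ]
clock 7.50 pos [421.  -30.5 262.5] d [-90.5 -62.3  42.1] rot [ 0.073 -0.685  1.716] j [ 0.32  0.01 -0.43  0.   -1.12 -0.82]
```

To row units: -70 mm / 800 = -0.0875, -63 mm / 800 = -0.0788, 1.32 rad / 1.5708 = 0.8403.

Emit:
jog_arm(
  increments=[
    {"x":-0.0088, "y":-0.0063, "z":0.0038, "drx":0.0038, "dry":-0.0337, "drz":0.084},
    {"x":-0.0175, "y":-0.0125, "z":0.0075, "drx":0.007, "dry":-0.0668, "drz":0.1681},
    {"x":-0.0263, "y":-0.0175, "z":0.0125, "drx":0.0108, "dry":-0.1006, "drz":0.2521},
    {"x":-0.035, "y":-0.0238, "z":0.0163, "drx":0.014, "dry":-0.1343, "drz":0.3361},
    {"x":-0.0438, "y":-0.03, "z":0.02, "drx":0.0178, "dry":-0.1674, "drz":0.4202},
    {"x":-0.0525, "y":-0.0363, "z":0.0238, "drx":0.0216, "dry":-0.2012, "drz":0.5042},
    {"x":-0.0613, "y":-0.0413, "z":0.0275, "drx":0.0248, "dry":-0.2349, "drz":0.5882},
    {"x":-0.07, "y":-0.0475, "z":0.0325, "drx":0.0286, "dry":-0.2687, "drz":0.6723},
    {"x":-0.0788, "y":-0.0538, "z":0.0363, "drx":0.0318, "dry":-0.3018, "drz":0.7563},
    {"x":-0.0875, "y":-0.06, "z":0.04, "drx":0.0357, "dry":-0.3355, "drz":0.8403},
  ],
)

```text
clock: 8.5
position: [494.0, 6.2, 226.3]
ee_rot: [0.13, 0.962, 0.099, 0.218]
contact_force: [-0.2, -1.0, 0.2]
gripper_width: 84.7
grasp_force: 0.0
```

```bash
python3 -c "
from h import *
go(W(-2,76,150),Rt(np.pi/4))"
```

```text
clock 8.50 pos [494.    6.2 226.3] d [-16.6  16.   17.5] rot [ 0.009 -0.17   0.409] j [ 0.36 -0.01 -0.67  0.08 -0.42 -2.26]
```

To row units: -17 mm / 800 = -0.0213, 16 mm / 800 = 0.02, 0.409 rad / 1.5708 = 0.2604.

Emit:
jog_arm(
  increments=[
    {"x":-0.0075, "y":0.0063, "z":0.0075, "drx":0.0019, "dry":-0.0363, "drz":0.0866},
    {"x":-0.0138, "y":0.0138, "z":0.015, "drx":0.0038, "dry":-0.0719, "drz":0.1738},
    {"x":-0.0213, "y":0.02, "z":0.0213, "drx":0.0057, "dry":-0.1082, "drz":0.2604},
    {"x":-0.0213, "y":0.02, "z":0.0213, "drx":0.0057, "dry":-0.1082, "drz":0.2604},
    {"x":-0.0213, "y":0.02, "z":0.0213, "drx":0.0057, "dry":-0.1082, "drz":0.2604},
    {"x":-0.0213, "y":0.02, "z":0.0213, "drx":0.0057, "dry":-0.1082, "drz":0.2604},
  ],
)

```text
clock: 9.1
position: [526.1, -1.2, 232.5]
ee_rot: [0.323, 0.9, 0.139, 0.257]
contact_force: [0.7, -0.3, -0.3]
gripper_width: 84.9
grasp_force: 0.0
```

```bash
python3 - <<'E'
from h import *
c=cal('wrist')
im=camrig.get_image('wrist');cv2.imwrite('pics/w4.png',im)
go(W(-2,76,150),Rt(np.pi/4))
print(proj(c,[W(-2,76,38),W(-2,76,0)]))
# planar fit
D=[(174.9,599.5,247.3,.3855,.0068),(430.7,198.6,248.2,.13,-.35),(422.6,-244.5,219.4,.18,-.36),(424.7,-345.2,150.2,.35,-.32),(426.5,-354.2,40.1,.5,-.41),(456.7,38.8,148.3,.21,-.53),(421,-30.5,262.5,.01,-.43)]
D=np.array(D);r=np.hypot(D[:,0],D[:,1]);z=D[:,2];q2=D[:,3];f=D[:,3]-D[:,4]
def fk(p,q2,f): return p[0]+p[1]*np.sin(q2)+p[2]*np.cos(f)+p[3]*np.sin(f), p[4]+p[1]*np.cos(q2)-p[2]*np.sin(f)+p[3]*np.cos(f)
s=least_squares(lambda p:np.concatenate([fk(p,q2,f)[0]-r,fk(p,q2,f)[1]-z]),[0,448,451,42,0]);print(s.x.round(0),s.fun.round(1))
E
```

```text
clock 9.15 pos [526.5  -0.7 233. ] d [21.7  6.4  7.6] rot [ 0.017 -0.044  0.009] j [ 0.31  0.01 -0.84  0.57 -0.16 -3.1 ]
[[287.1804648  192.7868308 ]
 [285.67238757 183.39896205]]
[  28.  536.  419.   14. -105.] [-0.6  1.3  2.3  1.6 -1.3  0.3 -3.6  2.1 -3.2 -0.9 -1.3  2.7 -1.7  2.3]
```

View pics/w4.png

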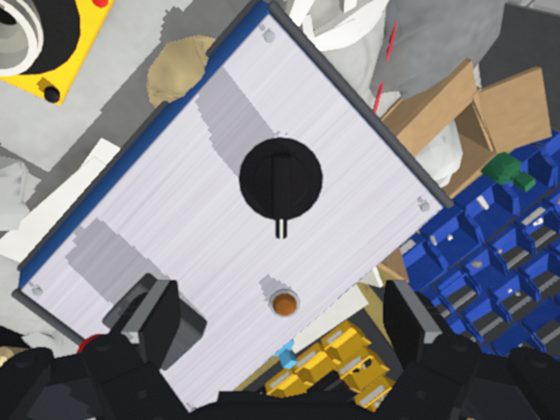

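```bash
cat > kin.py <<'E'
from h import *
def zt(q): return R.from_quat(q).as_matrix()[:,2]
dn=np.array([0,0,-1.])
D=[(174.9,599.5,247.3,.3855,.0068,dn),(430.7,198.6,248.2,.13,-.35,dn),(422.6,-244.5,219.4,.18,-.36,dn),(424.7,-345.2,150.2,.35,-.32,dn),(426.5,-354.2,40.1,.5,-.41,dn),(456.7,38.8,148.3,.21,-.53,dn),(421,-30.5,262.5,.01,-.43,dn),(494,6.2,226.3,-.01,-.67,zt([0.13, 0.962, 0.099, 0.218])),(526.5,-.7,233,.01,-.84,zt([0.323, 0.9, 0.139, 0.257]))]
P=np.array([d[:3] for d in D]);Q=np.array([d[3:5] for d in D]);Z=np.array([d[5] for d in D])
def fk(p,q2,f): return p[0]+p[1]*np.sin(q2)+p[2]*np.cos(f)+p[3]*np.sin(f), p[4]+p[1]*np.cos(q2)-p[2]*np.sin(f)+p[3]*np.cos(f)
def res(p):
    w=P-p[5]*Z; a,b=fk(p,Q[:,0],Q[:,0]-Q[:,1]); return np.concatenate([a-np.hypot(w[:,0],w[:,1]),b-w[:,2],(p[:4]-[0,448,451,42])*.02])
S=least_squares(res,[0,448,451,42,399,250]); p=S.x
def ik(pos,z):
    w=np.array(pos)-p[5]*np.array(z); r=np.hypot(w[0],w[1]); q=least_squares(lambda q:np.subtract(fk(p,q[0],q[1]),(r,w[2])),[.2,.8]).x
    j1=np.arctan2(w[1],w[0]); fd=np.array([np.cos(q[1])*np.cos(j1),np.cos(q[1])*np.sin(j1),-np.sin(q[1])])
    return q,fd,np.degrees(np.arccos(np.clip(fd@z,-1,1)))
E
python3 - <<'E'
from kin import *
print(p.round(0),S.fun.round(1)); N=-Tr(YAW)@n
for h in(30,80,150):
    q,fd,a=ik(W(-2,76,h),N); print(h,q.round(3),"f-q2=-q3",(q[0]-q[1]).round(2),"cone deg",a.round(1))
for tilt in(5,10,15,20,-10,-15):
    ax=Tr(YAW)@yy; z=R.from_rotvec(np.radians(tilt)*ax).apply(N); pos=W(-2,76,32)+2*z
    q,fd,a=ik(pos,z); print(tilt,z.round(2),q.round(2),(q[0]-q[1]).round(2),a.round(1))
c=cal('wrist')
print("axis?",onp(c,(281,178),0),"disc; line",onp(c,(281,221),38),onp(c,(281,237),38))
E
```

```text
[ 53. 574. 398. -20. 260. 383.] [  6.4  -3.4  -1.6   1.9   2.2  -5.4 -12.1  22.5 -10.5  -4.   -3.4   0.8
   3.4  14.5   7.2   1.    9.  -28.6   1.1   2.5  -1.1  -1.2]
30 [0.304 1.149] f-q2=-q3 -0.85 cone deg 10.9
80 [0.166 1.015] f-q2=-q3 -0.85 cone deg 3.7
150 [-0.027  0.798] f-q2=-q3 -0.83 cone deg 9.6
5 [ 0.5   0.04 -0.87] [0.29 1.05] -0.76 1.4
10 [ 0.42  0.03 -0.91] [0.29 0.97] -0.68 9.4
15 [ 0.34  0.03 -0.94] [0.31 0.9 ] -0.6 18.3
20 [ 0.26  0.02 -0.97] [0.33 0.84] -0.51 26.7
-10 [ 0.71  0.05 -0.71] [0.4  1.41] -1.01 35.7
-15 [ 0.76  0.06 -0.64] [0.49 1.59] -1.1 50.9
axis? [-7.01231557 76.78395768] disc; line [10.58143262 58.66197624] [19.31354305 50.10046924]
```

```bash
cat > kin.py <<'E'
from h import *
J=np.array([(1.5456,.3855,.0068,0,-1.194),(.78,.13,-.35,0,-1.1),(-.19,.18,-.36,0,-1.03),(-.39,.35,-.32,0,-.9),(-.4,.5,-.41,0,-.65),(.44,.21,-.53,0,-.83),(.32,.01,-.43,0,-1.12),(.36,-.01,-.67,.08,-.42),(.31,.01,-.84,.57,-.16)])
P=np.array([(174.9,599.5,247.3),(430.7,198.6,248.2),(422.6,-244.5,219.4),(424.7,-345.2,150.2),(426.5,-354.2,40.1),(456.7,38.8,148.3),(421,-30.5,262.5),(494,6.2,226.3),(526.5,-.7,233)])
def FK(p,q,s4=1):
    f=q[1]-q[2];c,s=np.cos,np.sin
    fd=np.array([c(f),0,-s(f)]);ud=np.array([s(f),0,c(f)]);sd=np.array([0,1.,0])
    w=np.array([p[1]*s(q[1]),0,p[4]+p[1]*c(q[1])])+p[2]*fd+p[3]*ud
    u4=R.from_rotvec(s4*q[3]*fd).apply(ud)
    z=fd*c(q[4])+u4*s(q[4]); x=u4*c(q[4])-fd*s(q[4])
    G=Tr(q[0]); return G@(w+p[0]*x+p[5]*z),G@z,G@x
fits=[least_squares(lambda p:np.concatenate([*( (FK(p,q,s)[0]-x) for q,x in zip(J,P)),(p[:4]-[50,450,450,50])*.01]),[50,450,450,50,399,250]) for s in(1,-1)]
E
python3 - <<'E'
from kin import *
for s in fits: print(s.x.round(0),s.cost.round(0)); print(s.fun[:27].reshape(9,3).round(0).tolist())
print(FK(fits[0].x,J[-1],1)[1],FK(fits[0].x,J[-1],-1)[1],tool({'ee_rot':[0.323, 0.9, 0.139, 0.257]}).as_matrix()[:,2])
E
```

```text
[151. 383. 262.  61. 127. 219.] 114807.0
[[-161.0, -40.0, -25.0], [-105.0, 124.0, -28.0], [44.0, 155.0, -17.0], [61.0, 145.0, 3.0], [76.0, 142.0, 37.0], [-36.0, 159.0, 3.0], [-23.0, 163.0, -26.0], [-47.0, 158.0, 49.0], [-76.0, 80.0, 3.0]]
[-82. 737. 506. -71. 321. 494.] 107782.0
[[-159.0, 38.0, 10.0], [-129.0, 100.0, 14.0], [17.0, 160.0, 12.0], [59.0, 146.0, -0.0], [63.0, 147.0, -10.0], [-97.0, 131.0, 6.0], [-81.0, 143.0, 21.0], [-10.0, 153.0, -8.0], [-24.0, 71.0, -47.0]]
[ 0.49830323  0.24989659 -0.83020815] [ 0.55075697  0.08614625 -0.83020815] [ 0.55256032  0.08420335 -0.82920859]
```

```bash
sed -i 's/return G@(w+p\[0\]\*x+p\[5\]\*z)/return G@(w+p[0]*np.cross(z,x)+p[5]*z)/; s/\[50,450,450,50\])\*.01/[p[0],p[1],p[2],0])*.01/; s/def FK(p,q,s4=1)/def FK(p,q,s4=-1)/; s/for s in(1,-1)\]/for s in(-1,)]/' kin.py
cat >> kin.py <<'E'
p=fits[0].x
lo=np.array([-3.14,-1.21,-1.07,-3.1,-2.95]);hi=np.array([3.14,2.06,1.41,2,-.18])
def ik(pos,z):
    best=None
    for q0 in([.3,.2,-.6,0,-.5],[.3,.2,-.6,1.,-.3],[.3,.2,-.6,-1.3,-.3],[0,.2,-.6,-2.9,-.4],[.2,.2,-.6,-2.,-.3],[.2,.2,-.6,1.9,-.3]):
        def g(q):
            a,b,_=FK(p,q); return np.concatenate([a-pos,300*(b-z)])
        s=least_squares(g,q0,bounds=(lo,hi))
        if best is None or s.cost<best[0]: best=(s.cost,s.x)
        if s.cost<.01: yield s.cost,s.x
    yield best
E
python3 - <<'E'
from kin import *
s=fits[0];print(p.round(0),s.cost.round(0)); print(s.fun[:27].reshape(9,3).round(0).tolist())
N=-Tr(YAW)@n; ax=Tr(YAW)@yy
for tilt in(0,10,15,20,25):
  z=R.from_rotvec(np.radians(tilt)*ax).apply(N)
  for h in(32,100):
    print(tilt,h,[(round(c,2),q.round(2).tolist()) for c,q in ik(W(-5,77,h)+2*z,z)])
E
```

```text
[160. 564. 422.  -1. 158. 276.] 30.0
[[1.0, -0.0, -0.0], [-2.0, 0.0, -3.0], [2.0, -0.0, -1.0], [-1.0, -2.0, -2.0], [1.0, -1.0, 3.0], [-0.0, -1.0, -0.0], [-0.0, 1.0, 2.0], [1.0, -0.0, 3.0], [-1.0, 2.0, -1.0]]
0 32 [(np.float64(1161.05), [0.29, 0.3, -0.56, -0.09, -0.18])]
0 100 [(np.float64(633.14), [0.34, 0.13, -0.77, 0.48, -0.18])]
10 32 [(np.float64(49.52), [0.32, 0.3, -0.71, 0.5, -0.18])]
10 100 [(np.float64(0.0), [0.37, 0.16, -0.75, 0.47, -0.28]), (np.float64(0.0), [0.37, 0.16, -0.75, 0.47, -0.28]), (np.float64(0.0), [0.37, 0.16, -0.75, 0.47, -0.28]), (np.float64(0.0), [0.37, 0.16, -0.75, 0.47, -0.28]), (np.float64(0.0), [0.37, 0.16, -0.75, 0.47, -0.28]), (np.float64(0.0), [0.37, 0.16, -0.75, 0.47, -0.28])]
15 32 [(np.float64(0.0), [0.35, 0.32, -0.62, 0.31, -0.31]), (np.float64(0.0), [0.35, 0.32, -0.62, 0.31, -0.31]), (np.float64(0.0), [0.35, 0.32, -0.62, 0.31, -0.31]), (np.float64(0.0), [0.35, 0.32, -0.62, 0.31, -0.31]), (np.float64(0.0), [0.35, 0.32, -0.62, 0.31, -0.31]), (np.float64(0.0), [0.35, 0.32, -0.62, 0.31, -0.31])]
15 100 [(np.float64(0.0), [0.38, 0.18, -0.61, 0.24, -0.
[... 860 characters left out ...]
p.float64(0.0), [0.38, 0.21, -0.52, 0.14, -0.6])]
25 32 [(np.float64(0.0), [0.34, 0.37, -0.41, 0.08, -0.62]), (np.float64(0.0), [0.34, 0.37, -0.41, 0.08, -0.62]), (np.float64(0.0), [0.34, 0.37, -0.41, 0.08, -0.62]), (np.float64(0.0), [0.34, 0.37, -0.41, 0.08, -0.62]), (np.float64(0.0), [0.34, 0.37, -0.41, 0.08, -0.62]), (np.float64(0.0), [0.34, 0.37, -0.41, 0.08, -0.62])]
25 100 [(np.float64(0.0), [0.36, 0.24, -0.43, 0.07, -0.73]), (np.float64(0.0), [0.36, 0.24, -0.43, 0.07, -0.73]), (np.float64(0.0), [0.36, 0.24, -0.43, 0.07, -0.73]), (np.float64(0.0), [0.36, 0.24, -0.43, 0.07, -0.73]), (np.float64(0.0), [0.36, 0.24, -0.43, 0.07, -0.73]), (np.float64(0.0), [0.36, 0.24, -0.43, 0.07, -0.73])]
```

```bash
cat >> kin.py <<'E'
A=(-7,76.8)
def pose(phi,h,tilt=16,sg=1,A=A):
    "phi deg clockwise; grasp point at panel height h on the axis; returns TCP pos, tool matrix"
    T=Tr(YAW); z=R.from_rotvec(np.radians(tilt)*(T@yy)).apply(-T@n); f=np.radians(phi)
    b=sg*(T@(np.cos(f)*u-np.sin(f)*yy)); y=np.cross(z,b); y/=np.linalg.norm(y)
    return W(A[0],A[1],h)+2*z, np.stack([np.cross(y,z),y,z],1)
def joints(pos,M):
    c,q=min(ik(pos,M[:,2]),key=lambda t:t[0]); X=FK(p,q)[2]; a=np.arctan2(np.cross(X,M[:,0])@M[:,2],X@M[:,0]); j6=np.pi/2-a
    return c,np.append(q,(j6+np.pi)%(2*np.pi)-np.pi)
E
python3 - <<'E'
from kin import *
for phi in(-100,-75,0,45,60):
  for h in(36,110):
    print(phi,h,*[ (round(c,2),q.round(2).tolist()) for c,q in [joints(*pose(phi,h))]])
for sg in(1,):
    go(*pose(45,110,sg=sg))
E
```

```text
-100 36 (np.float64(0.0), [0.36, 0.32, -0.6, 0.27, -0.35, 2.79])
-100 110 (np.float64(0.0), [0.39, 0.17, -0.6, 0.21, -0.5, 2.83])
-75 36 (np.float64(0.0), [0.36, 0.32, -0.6, 0.27, -0.35, 2.37])
-75 110 (np.float64(0.0), [0.39, 0.17, -0.6, 0.21, -0.5, 2.41])
0 36 (np.float64(0.0), [0.36, 0.32, -0.6, 0.27, -0.35, 1.05])
0 110 (np.float64(0.0), [0.39, 0.17, -0.6, 0.21, -0.5, 1.09])
45 36 (np.float64(0.0), [0.36, 0.32, -0.6, 0.27, -0.35, 0.25])
45 110 (np.float64(0.0), [0.39, 0.17, -0.6, 0.21, -0.5, 0.28])
60 36 (np.float64(0.0), [0.36, 0.32, -0.6, 0.27, -0.35, -0.01])
60 110 (np.float64(0.0), [0.39, 0.17, -0.6, 0.21, -0.5, 0.02])
clock 9.15 pos [526.5  -0.7 233. ] d [24.4  2.4 49.6] rot [-0.237  0.332 -3.08 ] j [ 0.31  0.01 -0.84  0.57 -0.16 -3.1 ]
```

```bash
python3 - <<'E'
from kin import *
go(*pose(45,110,sg=-1))
E
```

```text
clock 9.15 pos [526.5  -0.7 233. ] d [24.4  2.4 49.6] rot [0.214 0.153 0.035] j [ 0.31  0.01 -0.84  0.57 -0.16 -3.1 ]
```

Careful with the scale: shifts go in shares of 800 mm and turns go in shares of pi/2 rad. That gives: 24 mm / 800 = 0.03, 20 mm / 800 = 0.025, 0.21 rad / 1.5708 = 0.1337.

Emit:
jog_arm(
  increments=[
    {"x":0.01, "z":0.0088, "drx":0.0446, "dry":0.0318, "drz":0.0064},
    {"x":0.02, "y":0.0013, "z":0.0163, "drx":0.0891, "dry":0.0637, "drz":0.0127},
    {"x":0.03, "y":0.0025, "z":0.025, "drx":0.1337, "dry":0.0955, "drz":0.0191},
    {"x":0.03, "y":0.0025, "z":0.025, "drx":0.1337, "dry":0.0955, "drz":0.0191},
    {"x":0.03, "y":0.0025, "z":0.025, "drx":0.1337, "dry":0.0955, "drz":0.0191},
  ],
)

```text
clock: 9.65
position: [522.7, 18.5, 208.4]
ee_rot: [0.348, 0.922, 0.071, 0.152]
contact_force: [-1.0, -0.0, -0.3]
gripper_width: 85.0
grasp_force: 0.0
```

```bash
python3 - <<'E'
from kin import *
go(*pose(45,110,sg=-1))
go(*pose(45,110,sg=1))
E
```

```text
clock 9.65 pos [522.7  18.5 208.4] d [-4.1  6.2 28.7] rot [0.004 0.005 0.007] j [ 0.4   0.1  -0.6   0.2  -0.55 -2.85]
clock 9.65 pos [522.7  18.5 208.4] d [-4.1  6.2 28.7] rot [-0.007  0.007 -3.134] j [ 0.4   0.1  -0.6   0.2  -0.55 -2.85]
```

Now spin by −3.13 about the tool z (two calls), while closing to a loose cage opening later.

To row units: -1.5 rad / 1.5708 = -0.9549.

Emit:
jog_arm(
  increments=[
    {"drz":-0.0955},
    {"drz":-0.191},
    {"drz":-0.2865},
    {"drz":-0.382},
    {"drz":-0.4775},
    {"drz":-0.573},
    {"drz":-0.6685},
    {"drz":-0.7639},
    {"drz":-0.8594},
    {"drz":-0.9549},
  ],
  jaw=36,
)

```text
clock: 10.65
position: [521.5, 17.3, 208.5]
ee_rot: [-0.376, 0.911, -0.053, 0.16]
contact_force: [-0.2, 0.7, -0.3]
gripper_width: 35.9
grasp_force: 0.0
```

Emit:
jog_arm(
  increments=[
    {"drz":-0.0955},
    {"drz":-0.191},
    {"drz":-0.2865},
    {"drz":-0.382},
    {"drz":-0.4775},
    {"drz":-0.573},
    {"drz":-0.6685},
    {"drz":-0.7639},
    {"drz":-0.8594},
    {"drz":-0.9549},
  ],
)

```text
clock: 11.65
position: [521.5, 17.3, 208.5]
ee_rot: [0.896, -0.41, 0.147, -0.081]
contact_force: [0.2, 0.4, 0.3]
gripper_width: 36.0
grasp_force: 0.0
```

Emit:
jog_arm(
  increments=[
    {"drz":-0.0764},
    {"drz":-0.0764},
    {"drz":-0.0764},
  ],
)

```text
clock: 11.95
position: [522.0, 17.6, 208.7]
ee_rot: [0.918, -0.359, 0.152, -0.073]
contact_force: [-0.3, 0.3, -0.5]
gripper_width: 36.2
grasp_force: 0.0
```

```bash
python3 - <<'E'
from kin import *
c=cal('wrist')
im=camrig.get_image('wrist');cv2.imwrite('pics/w5.png',im)
go(*pose(45,100))
print(proj(c,[W(-7,76.8,38),W(-7+27.6,76.8-27.6,38)]))
E
```

```text
clock 12.00 pos [522.1  17.7 208.7] d [ 5.5 -9.2 38.8] rot [-0.004 -0.005 -0.016] j [ 0.4   0.1  -0.6   0.2  -0.55  0.27]
[[249.31417533 201.62222385]
 [245.41414607 142.91642987]]
```

View pics/w5.png

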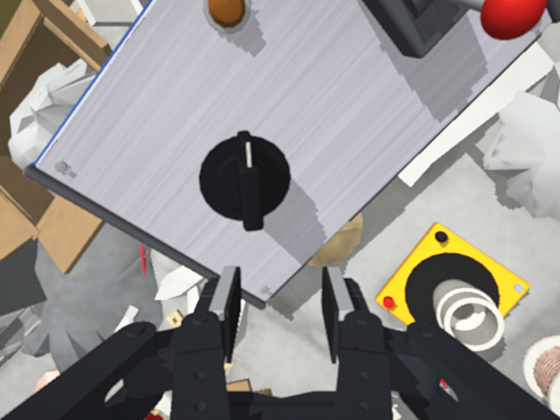

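```bash
cat >> h.py <<'E'
def camat(pos,q):
    "wrist calibration for a past TCP pose"
    s=telemetry.read_state(); K,rv,t=cal('wrist'); Rc=R.from_rotvec(rv); T0=tool(s)
    X=Rc*T0; o=T0.inv().apply(-Rc.inv().apply(t)-s["position"])   # tool->cam rot, cam pos in tool
    T=R.from_quat(q); Rn=X*T.inv(); cw=np.array(pos)+T.apply(o); return K,Rn.as_rotvec(),-Rn.apply(cw)
def pc(P): q=Tr(YAW).T@(P-C)-np.array([0,0,99.5]); return np.array([q@u,q[1],q@n]).round(1)
E
python3 - <<'E'
from kin import *
t=cal('top');c5=cal('wrist');c4=camat((526.5,-.7,233),[0.323, 0.9, 0.139, 0.257])
for nm,a,b in [('tip',(281,238),(243.5,132.5)),('line_in',(281,220),(250,166)),('disc',(281,179),(245,179)),('lamp',(285,303),(227,10))]:
    P,e=tri([(c4,a),(c5,b)]);print(nm,P.round(1),pc(P),round(e,1))
# corner screws in w4/w5: TL near, etc
P,e=tri([(c4,(423,205)),(c5,(65,170))]);print('screwTL',pc(P),e)
P,e=tri([(c4,(269,34)),(c5,(267,292))]);print('screwBL',pc(P),e)
E
```

```text
tip [612.9  -3.7 132.7] [22.1 46.4 25.1] 1.4
line_in [594.    6.7 135.1] [ 8.7 58.3 37.3] 0.5
disc [600.6  24.5  94.9] [-7.9 75.5 -0. ] 0.5
lamp [667.5 -44.2 145.7] [71.7  2.   6.3] 0.5
screwTL [ 88.4 143.5   5.5] 0.46146840328481176
screwBL [-89.8 142.6   6.4] 1.011630846092146
```

```bash
sed -i 's/^A=.*/A=(-7.5,76)/' kin.py; python3 - <<'E'
from kin import *
go(*pose(45,36)); print(pose(45,36)[0])
E
```

```text
clock 12.00 pos [522.1  17.7 208.7] d [ 17.5 -21.  100.6] rot [-0.004 -0.005 -0.016] j [ 0.4   0.1  -0.6   0.2  -0.55  0.27]
[580.88471712  23.50525182 122.79805766]
```

To row units: 100 mm / 800 = 0.125, 90 mm / 800 = 0.1125.

Emit:
jog_arm(
  increments=[
    {"x":0.0113, "y":-0.0125, "z":0.0188},
    {"x":0.0213, "y":-0.0263, "z":0.0375},
    {"x":0.0213, "y":-0.0263, "z":0.0688},
    {"x":0.0213, "y":-0.0263, "z":0.0975},
    {"x":0.0213, "y":-0.0263, "z":0.1125},
    {"x":0.0213, "y":-0.0263, "z":0.125},
    {"x":0.0213, "y":-0.0263, "z":0.125},
    {"x":0.0213, "y":-0.0263, "z":0.125},
  ],
)

```text
clock: 12.8
position: [581.0, 24.3, 123.6]
ee_rot: [0.918, -0.358, 0.152, -0.072]
contact_force: [-0.7, 0.1, 0.6]
gripper_width: 36.0
grasp_force: 0.0
```

Emit:
jog_arm(
  increments=[
    {},
    {},
    {},
  ],
  jaw=24,
)

```text
clock: 13.1
position: [581.1, 24.5, 124.0]
ee_rot: [0.918, -0.358, 0.152, -0.073]
contact_force: [1.3, 0.5, -0.8]
gripper_width: 24.0
grasp_force: 0.0
```

```bash
python3 - <<'E'
from kin import *
s=telemetry.read_state();print(s['contact_force'],s['wrist_torque'])
go(*pose(45,36))
E
```

```text
[ 1.34369333  0.5314667  -0.78318611] [-8.38381644e-02  7.03870294e-01  2.04902716e-04]
clock 13.10 pos [581.1  24.5 124. ] d [0.3 1.1 1. ] rot [-0.005 -0.005 -0.014] j [ 0.36  0.31 -0.61  0.29 -0.33  0.22]
```

To row units: -1.5 rad / 1.5708 = -0.9549.

```bash
cat > st.py <<'E'
from kin import *
s=telemetry.read_state();T=tool(s)
x=Tr(YAW).T@T.as_matrix()[:,0]; print('phi %.1f'%np.degrees(np.arctan2(-x[1],x@u)),'F',s['contact_force'].round(1),'Mtool',T.inv().apply(s['wrist_torque']).round(2),'pc',pc(s['position']),'j6 %.2f'%s['joints'][5],'gf',round(s['grasp_force'],1))
E
python3 st.py
```

```text
phi 48.0 F [ 1.3  0.5 -0.8] Mtool [-0.54 -0.46 -0.01] pc [-7.2 76.9 34.9] j6 0.22 gf 0.0
```

Emit:
jog_arm(
  increments=[
    {"drz":-0.0955},
    {"drz":-0.191},
    {"drz":-0.2865},
    {"drz":-0.382},
    {"drz":-0.4775},
    {"drz":-0.573},
    {"drz":-0.6685},
    {"drz":-0.7639},
    {"drz":-0.8594},
    {"drz":-0.9549},
  ],
)

```text
clock: 14.1
position: [579.1, 21.8, 123.1]
ee_rot: [0.916, 0.365, 0.157, 0.052]
contact_force: [-0.4, -12.5, 5.0]
gripper_width: 24.1
grasp_force: 11.4
```

```bash
python3 st.py
```

```text
phi -40.3 F [ -0.4 -12.5   5. ] Mtool [-2.66 -2.74  0.35] pc [-9.5 74.5 35.5] j6 1.72 gf 11.4
```

Emit:
jog_arm(
  increments=[
    {"drz":-0.0955},
    {"drz":-0.191},
    {"drz":-0.2865},
    {"drz":-0.382},
    {"drz":-0.382},
  ],
)

```text
clock: 14.6
position: [581.3, 23.1, 124.1]
ee_rot: [0.767, 0.619, 0.138, 0.096]
contact_force: [0.1, 0.9, -0.2]
gripper_width: 24.0
grasp_force: 0.0
```

```bash
python3 st.py
```

```text
phi -74.0 F [ 0.1  0.9 -0.2] Mtool [ 0.64 -0.15 -0.01] pc [-7.  75.6 34.9] j6 2.32 gf 0.0
```

To row units: -0.2 rad / 1.5708 = -0.1273.

Emit:
jog_arm(
  increments=[
    {"drz":-0.0637},
    {"drz":-0.1273},
    {"drz":-0.1273},
  ],
)

```text
clock: 14.9
position: [581.5, 24.4, 124.0]
ee_rot: [0.702, 0.692, 0.129, 0.109]
contact_force: [0.8, -2.1, 1.9]
gripper_width: 23.8
grasp_force: 1.0
```

```bash
python3 st.py
```

```text
phi -85.0 F [ 0.8 -2.1  1.9] Mtool [ 0.22 -0.47  0.02] pc [-6.8 76.9 34.7] j6 2.52 gf 1.0
```

Emit:
jog_arm(
  increments=[
    {"drz":-0.0637},
    {"drz":-0.1273},
    {"drz":-0.1273},
  ],
)

```text
clock: 15.2
position: [582.0, 24.8, 124.4]
ee_rot: [0.631, 0.757, 0.118, 0.122]
contact_force: [1.2, -2.4, 2.7]
gripper_width: 24.2
grasp_force: 15.1
```

```bash
python3 st.py
```

```text
phi -95.8 F [ 1.2 -2.4  2.7] Mtool [-0.21 -0.51  0.53] pc [-6.1 77.2 34.7] j6 2.71 gf 15.1
```

Emit:
jog_arm(
  increments=[
    {"drz":-0.0637},
    {"drz":-0.0955},
    {"drz":-0.0955},
  ],
)

```text
clock: 15.5
position: [582.3, 25.3, 124.8]
ee_rot: [0.575, 0.8, 0.111, 0.13]
contact_force: [-1.1, 2.9, 5.8]
gripper_width: 24.3
grasp_force: 66.7
```

```bash
python3 st.py
```

```text
phi -103.7 F [-1.1  2.9  5.8] Mtool [-0.62  0.33  2.23] pc [-5.6 77.7 34.9] j6 2.86 gf 66.7
```

To row units: 1.5 rad / 1.5708 = 0.9549.

Emit:
jog_arm(
  increments=[
    {"drz":0.0955},
    {"drz":0.191},
    {"drz":0.2865},
    {"drz":0.382},
    {"drz":0.4775},
    {"drz":0.573},
    {"drz":0.6685},
    {"drz":0.7639},
    {"drz":0.8594},
    {"drz":0.9549},
  ],
)

```text
clock: 16.5
position: [583.5, 25.0, 124.4]
ee_rot: [0.965, 0.198, 0.169, 0.022]
contact_force: [7.7, -6.4, -1.0]
gripper_width: 24.2
grasp_force: 4.0
```

```bash
python3 st.py
```

```text
phi -19.5 F [ 7.7 -6.4 -1. ] Mtool [-2.11  0.49 -0.11] pc [-4.9 77.3 33.9] j6 1.36 gf 4.0
```

Emit:
jog_arm(
  increments=[
    {"drz":0.0955},
    {"drz":0.191},
    {"drz":0.2865},
    {"drz":0.382},
    {"drz":0.4775},
    {"drz":0.573},
    {"drz":0.6685},
    {"drz":0.6685},
    {"drz":0.6685},
  ],
)

```text
clock: 17.4
position: [580.2, 24.2, 122.5]
ee_rot: [0.936, -0.31, 0.154, -0.064]
contact_force: [-0.0, -0.2, 0.3]
gripper_width: 23.8
grasp_force: 0.1
```

```bash
python3 st.py
```

```text
phi 42.1 F [-0.  -0.2  0.3] Mtool [-0.5  -0.51  0.02] pc [-8.8 76.8 34.2] j6 0.32 gf 0.1
```

To row units: 0.09 rad / 1.5708 = 0.0573.

Emit:
jog_arm(
  increments=[
    {"drz":0.0573},
    {"drz":0.0573},
  ],
  jaw=20,
)

```text
clock: 17.6
position: [580.1, 24.2, 122.7]
ee_rot: [0.921, -0.353, 0.151, -0.071]
contact_force: [-0.8, -0.9, -0.5]
gripper_width: 20.0
grasp_force: 0.6
```

```bash
python3 st.py
```

```text
phi 47.3 F [-0.8 -0.9 -0.5] Mtool [-0.71 -0.56 -0.  ] pc [-8.7 76.7 34.4] j6 0.23 gf 0.6
```

Emit:
jog_arm(
  increments=[
    {},
    {},
    {},
  ],
  jaw=17,
)

```text
clock: 17.9
position: [580.4, 24.2, 122.9]
ee_rot: [0.92, -0.353, 0.152, -0.071]
contact_force: [-2.9, 0.1, -0.3]
gripper_width: 17.1
grasp_force: 18.0
```

```bash
python3 st.py
```

```text
phi 47.4 F [-2.9  0.1 -0.3] Mtool [-0.56 -0.98  0.07] pc [-8.3 76.8 34.4] j6 0.23 gf 18.0
```

Emit:
jog_arm(
  increments=[
    {},
    {},
    {},
  ],
  jaw=14,
)

```text
clock: 18.2
position: [580.4, 24.3, 123.2]
ee_rot: [0.92, -0.353, 0.152, -0.072]
contact_force: [-6.3, -0.2, 1.5]
gripper_width: 15.2
grasp_force: 58.0
```

```bash
python3 st.py
```

```text
phi 47.4 F [-6.3 -0.2  1.5] Mtool [-0.36 -1.29  0.03] pc [-8.2 76.8 34.6] j6 0.23 gf 58.0
```

Emit:
jog_arm(
  increments=[
    {},
    {},
    {},
  ],
  jaw=36,
)

```text
clock: 18.5
position: [581.5, 24.5, 123.5]
ee_rot: [0.92, -0.353, 0.152, -0.072]
contact_force: [0.2, 0.4, 0.4]
gripper_width: 35.7
grasp_force: 0.0
```

```bash
python3 st.py
```

```text
phi 47.4 F [0.2 0.4 0.4] Mtool [-0.44 -0.49  0.02] pc [-7.1 77.  34.3] j6 0.23 gf 0.0
```

Emit:
jog_arm(
  increments=[
    {"z":-0.025},
    {"z":-0.075},
    {"x":-0.0213, "y":0.0263, "z":-0.125},
    {"x":-0.0213, "y":0.0263, "z":-0.125},
    {"x":-0.0213, "y":0.0263, "z":-0.125},
  ],
)

```text
clock: 19.0
position: [522.8, 18.0, 210.0]
ee_rot: [0.92, -0.353, 0.153, -0.073]
contact_force: [0.6, 0.4, 0.1]
gripper_width: 36.0
grasp_force: 0.0
```

```bash
python3 - <<'E'
from kin import *
def ang(c,im,nm):
    pts=[]
    for a in range(-40,41):
        for b in range(-40,41):
            uv=proj(c,W(A[0]+a,A[1]+b,38))[0]; x,y=uv.round().astype(int)
            if np.hypot(a,b)<36 and im[y,x].min()>130: pts.append((a,b))
    pts=np.array(pts); 
    g=pts[np.hypot(*pts.T)>0]
    print(nm,len(g)); 
    print(g[:, :].mean(0), np.linalg.eigh(np.cov(g.T))[1][:,1])
    return g
c=cal('wrist');im=camrig.get_image('wrist');cv2.imwrite('pics/w6.png',im)
c5=camat((522.1,17.7,208.7),[0.918,-0.359,0.152,-0.073])
ims=[(c5,cv2.imread('pics/w5.png')),(c,im)]
out=[]
for cc,i in ims:
    # rectify panel top plane: 4 px/mm, up = up-slope, right = -y
    src=np.array([proj(cc,W(A[0]+a,A[1]+b,38))[0] for a,b in[(45,45),(45,-45),(-45,-45),(-45,45)]],np.float32)
    out.append(cv2.warpPerspective(i,cv2.getPerspectiveTransform(src,np.float32([[0,0],[399,0],[399,399],[0,399]])),(400,400)))
cv2.imwrite('pics/cmp.png',np.hstack(out)); go(*pose(45,36))
E
```

```text
clock 19.05 pos [522.9  17.9 208.9] d [ 17.3 -19.9 100.5] rot [-0.004 -0.005 -0.004] j [ 0.4   0.1  -0.6   0.2  -0.55  0.28]
```

View pics/cmp.png

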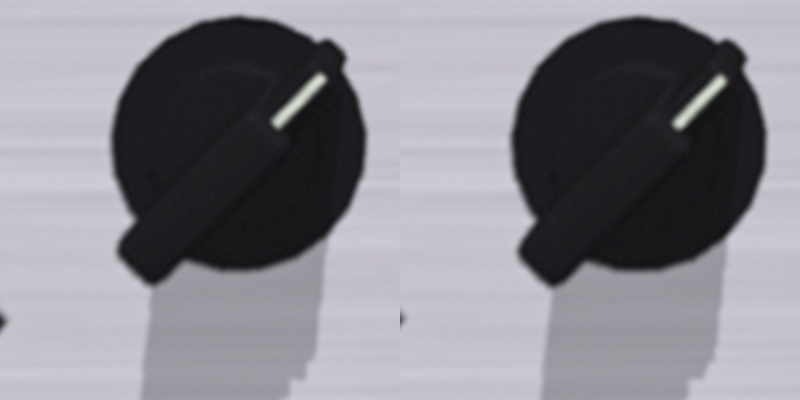

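```bash
cat >> kin.py <<'E'
def lp(a,h,b=-84.5,tilt=16):
    M=pose(0,0,tilt)[1]; return W(a,b,h),M
E
python3 - <<'E'
from kin import *
t=cal('top')
print(pc(tri([(t,(290.2,174.2)),(cal('side'),(310,197))])[0]))
for a,h in((-75,130),(-75,78),(-46,78),(11,78)):
    c,q=joints(*lp(a,h)); print(a,h,round(c,2),q.round(2).tolist())
go(*lp(-75,130))
E
```

```text
[-21.2 -85.9  78. ]
-75 130 0.0 [0.02, 0.15, -0.59, -0.04, -0.5, 1.65]
-75 78 0.0 [0.03, 0.26, -0.58, -0.04, -0.39, 1.66]
-46 78 0.0 [0.03, 0.27, -0.52, -0.04, -0.45, 1.65]
11 78 0.0 [0.03, 0.29, -0.38, -0.03, -0.57, 1.63]
clock 19.05 pos [522.9  17.9 208.9] d [ 71.1 156.3  26.3] rot [-0.002 -0.006 -0.809] j [ 0.4   0.1  -0.6   0.2  -0.55  0.28]
```

To row units: 156 mm / 800 = 0.195, 130 mm / 800 = 0.1625, -0.81 rad / 1.5708 = -0.5157.

Emit:
jog_arm(
  increments=[
    {"x":0.015, "y":0.0325, "drz":-0.0859},
    {"x":0.03, "y":0.065, "z":0.0025, "drz":-0.1719},
    {"x":0.045, "y":0.0975, "z":0.01, "drz":-0.2578},
    {"x":0.0588, "y":0.13, "z":0.0175, "drz":-0.3438},
    {"x":0.0738, "y":0.1625, "z":0.025, "drz":-0.4297},
    {"x":0.0888, "y":0.195, "z":0.0325, "drz":-0.5157},
    {"x":0.0888, "y":0.195, "z":0.0325, "drz":-0.5157},
    {"x":0.0888, "y":0.195, "z":0.0325, "drz":-0.5157},
    {"x":0.0888, "y":0.195, "z":0.0325, "drz":-0.5157},
  ],
  jaw=0,
)

```text
clock: 19.95
position: [483.4, -144.9, 162.1]
ee_rot: [0.985, 0.037, 0.167, -0.006]
contact_force: [0.1, -0.8, -0.5]
gripper_width: 0.3
grasp_force: 0.0
```

```bash
python3 - <<'E'
from kin import *
def red(im):
    b,g,r=[im[...,i].astype(int) for i in range(3)]; m=((r>110)&(g<60)&(b<60)).astype(np.uint8)
    k,l,st,ce=cv2.connectedComponentsWithStats(m); i=1+np.argmax(st[1:,4]); x,y,w,h,ar=st[i]; return (x+w/2,y+h/2),st[i]
c=cal('wrist');im=camrig.get_image('wrist');cv2.imwrite('pics/w7.png',im)
uv,st=red(im);print(uv,st,proj(c,W(-23,-85,74.7)))
t=cal('top');it=camrig.get_image('top');ut,s2=red(it);print(ut,s2)
P,e=tri([(c,uv),(t,ut)]);print(pc(P),e)
go(*lp(-75,78))
E
python3 st.py
```

```text
(np.float64(284.0), np.float64(130.0)) [ 255  101   58   58 2580] [[283.13742204 133.99000216]]
(np.float64(27.5), np.float64(240.5)) [   0  212   55   57 1399]
[-27567359.3  18150140.2 -50720206.3] 115.15328620861314
clock 20.05 pos [ 483.5 -144.4  162.8] d [14.1  0.5 49.8] rot [ 0.001 -0.005  0.001] j [ 0.02  0.15 -0.6  -0.04 -0.49  1.65]
phi -0.1 F [-0.2  0.4  0.6] Mtool [-0.02 -0.66 -0.02] pc [-75.1 -84.  129.8] j6 1.65 gf 0.0
```

To row units: 50 mm / 800 = 0.0625, 25 mm / 800 = 0.0313.

Emit:
jog_arm(
  increments=[
    {"x":0.0088, "z":0.0313},
    {"x":0.0175, "z":0.0625},
    {"x":0.0175, "z":0.0625},
    {"x":0.0175, "z":0.0625},
  ],
)

```text
clock: 20.45
position: [512.8, -142.0, 120.4]
ee_rot: [0.985, 0.038, 0.167, -0.006]
contact_force: [0.0, 0.6, 0.3]
gripper_width: -0.0
grasp_force: 0.0
```

```bash
python3 st.py; python3 - <<'E'
from kin import *
go(*lp(-50,78));go(*lp(11,78))
E
```

```text
phi -0.1 F [0.  0.6 0.3] Mtool [-0.01 -0.62  0.02] pc [-75.3 -83.9  78.2] j6 1.66 gf 0.0
clock 20.45 pos [ 512.8 -142.   120.4] d [24.4  0.7 -6.7] rot [ 0.001 -0.004  0.002] j [ 0.03  0.26 -0.59 -0.04 -0.38  1.66]
clock 20.45 pos [ 512.8 -142.   120.4] d [ 83.1   0.8 -23.2] rot [ 0.001 -0.004  0.002] j [ 0.03  0.26 -0.59 -0.04 -0.38  1.66]
```

To row units: 76 mm / 800 = 0.095, 74 mm / 800 = 0.0925.

Emit:
jog_arm(
  increments=[
    {"x":0.015, "z":-0.0038},
    {"x":0.03, "z":-0.0088},
    {"x":0.04, "z":-0.0113},
    {"x":0.05, "z":-0.0138},
    {"x":0.06, "z":-0.0163},
    {"x":0.07, "z":-0.02},
    {"x":0.08, "z":-0.0225},
    {"x":0.0875, "z":-0.0244},
    {"x":0.0925, "z":-0.0256},
    {"x":0.095, "z":-0.0263},
  ],
)

```text
clock: 21.45
position: [577.9, -137.4, 165.6]
ee_rot: [0.985, 0.038, 0.168, -0.006]
contact_force: [-0.4, 0.0, -1.4]
gripper_width: 0.0
grasp_force: 0.5
```

```bash
python3 st.py
```

```text
phi -0.1 F [-0.4  0.  -1.4] Mtool [-0.06 -1.    0.01] pc [  4.1 -84.2  77.8] j6 1.64 gf 0.5
```

Emit:
jog_arm(
  increments=[
    {"x":0.0025, "z":-0.0008},
    {"x":0.005, "z":-0.0014},
    {"x":0.005, "z":-0.0014},
  ],
)

```text
clock: 21.75
position: [580.0, -137.2, 167.2]
ee_rot: [0.985, 0.038, 0.167, -0.006]
contact_force: [-1.5, 0.2, -1.8]
gripper_width: 0.3
grasp_force: 1.2
```

```bash
python3 st.py
```

```text
phi -0.0 F [-1.5  0.2 -1.8] Mtool [ 0.08 -1.35  0.04] pc [  6.7 -84.2  77.9] j6 1.63 gf 1.2
```

Emit:
jog_arm(
  increments=[
    {"x":0.0013, "z":-0.0004},
    {"x":0.0025, "z":-0.0008},
    {"x":0.0025, "z":-0.0008},
  ],
)

```text
clock: 22.05
position: [580.1, -137.2, 167.3]
ee_rot: [0.986, 0.037, 0.165, -0.006]
contact_force: [-5.7, 0.2, -4.5]
gripper_width: 0.3
grasp_force: 3.2
```

```bash
python3 st.py
```

```text
phi 0.0 F [-5.7  0.2 -4.5] Mtool [ 0.04 -2.47  0.02] pc [  6.9 -84.2  77.9] j6 1.63 gf 3.2
```

To row units: 4 mm / 800 = 0.005, 2 mm / 800 = 0.0025.

Emit:
jog_arm(
  increments=[
    {"x":0.0025, "z":-0.0008},
    {"x":0.005, "z":-0.0014},
    {"x":0.005, "z":-0.0014},
  ],
)

```text
clock: 22.35
position: [580.3, -137.1, 167.4]
ee_rot: [0.986, 0.037, 0.161, -0.007]
contact_force: [-10.3, -1.6, -4.7]
gripper_width: -0.1
grasp_force: 5.6
```

```bash
python3 st.py; python3 - <<'E'
from kin import *
im=camrig.get_image('wrist'); c=cal('wrist')
b,g,r=[im[...,i].astype(int) for i in range(3)]; m=((r>110)&(g<60)&(b<60)).astype(np.uint8)
k,l,st,ce=cv2.connectedComponentsWithStats(m); i=1+np.argmax(st[1:,4]); print(st[i],ce[i])
for th in(.8,.9,1.0): print(th,proj(c,W(7+60*np.sin(th-.5),-85,22+60*np.cos(th-.5))))
E
```

```text
phi 0.1 F [-10.3  -1.6  -4.7] Mtool [-0.04 -3.73  0.01] pc [  7.1 -84.1  77.9] j6 1.63 gf 5.6
[ 249  224   71   70 3690] [283.97669377 259.1403794 ]
0.8 [[284.70172107 278.43740844]]
0.9 [[284.73236829 263.34808223]]
1.0 [[284.74680309 247.44448091]]
```

To row units: -98 mm / 800 = -0.1225, -84 mm / 800 = -0.105.

Emit:
jog_arm(
  increments=[
    {"x":-0.0188, "z":0.005},
    {"x":-0.05, "z":0.0138},
    {"x":-0.105, "z":0.0288},
    {"x":-0.1225, "z":-0.0313},
    {"x":-0.1225, "z":-0.0313},
    {"x":-0.1225, "z":-0.0313},
  ],
)

```text
clock: 23.0
position: [488.0, -144.7, 165.8]
ee_rot: [0.984, 0.038, 0.172, -0.005]
contact_force: [-0.3, 0.1, -0.5]
gripper_width: -0.1
grasp_force: 0.0
```

```bash
python3 st.py; python3 - <<'E'
from kin import *
im=camrig.get_image('wrist'); c=cal('wrist');cv2.imwrite('pics/w8.png',im)
b,g,r=[im[...,i].astype(int) for i in range(3)]; m=((r>110)&(g<60)&(b<60)).astype(np.uint8)
k,l,st,ce=cv2.connectedComponentsWithStats(m); i=1+np.argmax(st[1:,4]); print(st[i],ce[i])
for a0 in (5,7,9):
  for th in(0,.8,.9,1.0): print(a0,th,proj(c,W(a0+60*np.sin(th-.5),-85,22+60*np.cos(th-.5))))
# lamp brightness before/after
for f in('pics/w7.png','pics/w8.png'):
    q=cv2.imread(f); x,y=proj(c,W(72,1.5,6))[0].round().astype(int); print(x,y,q[max(y-4,0):y+5,max(x-4,0):x+5].mean((0,1)) if 0<=y<420 and 0<=x<560 else None)
E
```

```text
phi -0.1 F [-0.3  0.1 -0.5] Mtool [ 0.   -0.68 -0.03] pc [-69.7 -84.7 129.7] j6 1.66 gf 0.0
[ 250    0   68   37 2033] [283.52434825  15.23020167]
5 0 [[283.32207455 146.69603508]]
5 0.8 [[284.23806791  35.14989251]]
5 0.9 [[284.31136545  17.67740888]]
5 1.0 [[284.36694473   0.5306622 ]]
7 0 [[283.3515914  142.56696493]]
7 0.8 [[284.28166362  29.18809467]]
7 0.9 [[284.35601964  11.50883629]]
7 1.0 [[284.41232354  -5.81731412]]
9 0 [[283.3815094  138.38178064]]
9 0.8 [[284.32598394  23.127205  ]]
9 0.9 [[284.40142373   5.23667223]]
9 1.0 [[284.45846888 -12.2725186 ]]
102 -99 None
102 -99 None
```

To row units: 48 mm / 800 = 0.06, 25 mm / 800 = 0.0313.

Emit:
jog_arm(
  increments=[
    {"x":0.0313, "z":-0.0088},
    {"x":0.06, "z":-0.0175},
    {"x":0.06, "z":-0.0175},
    {"x":0.06, "z":-0.0175},
  ],
)

```text
clock: 23.45
position: [526.5, -141.2, 191.2]
ee_rot: [0.985, 0.038, 0.168, -0.006]
contact_force: [0.1, -0.9, -0.5]
gripper_width: 0.1
grasp_force: 0.0
```

```bash
cat > ball.py <<'E'
from kin import *
c=cal('wrist'); im=camrig.get_image('wrist'); st0=telemetry.read_state()
def red(im):
    b,g,r=[im[...,i].astype(int) for i in range(3)]; m=((r>110)&(g<60)&(b<60)).astype(np.uint8)
    k,l,st,ce=cv2.connectedComponentsWithStats(m); x,y,w,h,ar=st[1+np.argmax(st[1:,4])]; return (x+w/2,y+h/2),(w,h)
uv,wh=red(im); print(pc(st0['position']),uv,wh,'on',onp(c,uv,74.7))
u7,w7=red(cv2.imread('pics/w7.png')); c7=camat((483.5,-144.4,162.8),[0.985,0.037,0.167,-0.006]); print('off',u7,onp(c7,u7,74.7))
import json,sys; np.save(sys.argv[1],np.concatenate([c[1],c[2],uv]))
E
python3 ball.py v1
```

```text
[-24.6 -84.1 128.5] (np.float64(284.5), np.float64(129.0)) (np.int32(59), np.int32(58)) on [ 31.78167594 -85.05868404]
off (np.float64(284.0), np.float64(130.0)) [-20.80877747 -84.90323189]
```

Emit:
jog_arm(
  increments=[
    {"x":-0.0188, "z":-0.0375},
    {"x":-0.0188, "z":-0.075},
    {"x":-0.0188, "z":-0.075},
    {"x":-0.0188, "z":-0.075},
  ],
)

```text
clock: 23.9
position: [491.4, -143.9, 243.3]
ee_rot: [0.985, 0.038, 0.168, -0.006]
contact_force: [0.2, 0.3, 0.0]
gripper_width: -0.4
grasp_force: 0.0
```

```bash
python3 ball.py v2; python3 - <<'E'
from kin import *
K=cal('wrist')[0];o=[]
for f in('v1.npy','v2.npy'):
    v=np.load(f);o.append(((K,v[:3],v[3:6]),v[6:]))
P,e=tri(o);print(pc(P),e)
E
```

```text
[-23.  -84.1 190.7] (np.float64(283.5), np.float64(93.0)) (np.int32(43), np.int32(42)) on [ 32.48143567 -85.14342341]
off (np.float64(284.0), np.float64(130.0)) [-20.8116974  -84.89978962]
[ 34.2 -85.   81.4] 0.12115508630978411
```

```bash
python3 - <<'E'
from kin import *
go(*lp(-15,82)); go(*lp(4,82))
E
```

```text
clock 23.95 pos [ 491.2 -143.9  242.5] d [ 37.2   0.3 102.4] rot [ 0.    -0.004  0.   ] j [ 0.02  0.06 -0.47 -0.03 -0.7   1.64]
clock 23.95 pos [ 491.2 -143.9  242.5] d [55.5  0.3 97.2] rot [ 0.    -0.004  0.   ] j [ 0.02  0.06 -0.47 -0.03 -0.7   1.64]
```

To row units: 102 mm / 800 = 0.1275, 100 mm / 800 = 0.125.

Emit:
jog_arm(
  increments=[
    {"x":0.0063, "z":0.05},
    {"x":0.025, "z":0.0938},
    {"x":0.0463, "z":0.1275},
    {"x":0.0575, "z":0.125},
    {"x":0.0688, "z":0.1213},
    {"x":0.0688, "z":0.1213},
  ],
)

```text
clock: 24.55
position: [577.3, -137.7, 171.8]
ee_rot: [0.985, 0.038, 0.169, -0.006]
contact_force: [-0.4, 0.9, -0.1]
gripper_width: 0.3
grasp_force: 0.0
```

```bash
python3 st.py
```

```text
phi -0.1 F [-0.4  0.9 -0.1] Mtool [ 0.02 -0.63  0.01] pc [  7.1 -84.4  83.2] j6 1.64 gf 0.0
```

Emit:
jog_arm(
  increments=[
    {"x":0.0038, "z":-0.001},
    {"x":0.0075, "z":-0.0021},
    {"x":0.0113, "z":-0.0031},
    {"x":0.0113, "z":-0.0031},
  ],
)

```text
clock: 24.95
position: [578.3, -137.4, 173.0]
ee_rot: [0.986, 0.037, 0.162, -0.006]
contact_force: [-8.7, -0.6, -0.3]
gripper_width: 0.4
grasp_force: 4.3
```

```bash
python3 st.py
```

```text
phi 0.1 F [-8.7 -0.6 -0.3] Mtool [ 0.03 -3.04  0.02] pc [  8.6 -84.2  83.7] j6 1.63 gf 4.3
```

Emit:
jog_arm(
  increments=[
    {"x":0.0038, "z":-0.001},
    {"x":0.0075, "z":-0.0021},
    {"x":0.0075, "z":-0.0021},
  ],
)

```text
clock: 25.25
position: [578.5, -137.3, 173.2]
ee_rot: [0.987, 0.036, 0.156, -0.007]
contact_force: [-15.6, -1.8, -2.3]
gripper_width: 0.0
grasp_force: 7.7
```

```bash
python3 st.py
```

```text
phi 0.2 F [-15.6  -1.8  -2.3] Mtool [-0.18 -4.87  0.03] pc [  8.9 -84.2  83.7] j6 1.63 gf 7.7
```

To row units: -120 mm / 800 = -0.15, -90 mm / 800 = -0.1125.

Emit:
jog_arm(
  increments=[
    {"x":-0.0313, "z":0.0088},
    {"x":-0.075},
    {"x":-0.1125, "z":-0.0375},
    {"x":-0.1125, "z":-0.0938},
    {"x":-0.1125, "z":-0.15},
    {"x":-0.1125, "z":-0.15},
    {"x":-0.1125, "z":-0.15},
  ],
)

```text
clock: 25.95
position: [464.5, -146.1, 264.9]
ee_rot: [0.985, 0.038, 0.171, -0.006]
contact_force: [0.4, 0.0, -0.6]
gripper_width: 0.2
grasp_force: 0.0
```

```bash
python3 st.py; python3 - <<'E'
from kin import *
t=cal('top'); im=camrig.get_image('top')
for nm,i in(('t1',cv2.imread('pics/t1.png')),('now',im)):
    g=i.min(2)[225:285,205:260]; m=(g>95).astype(np.uint8)
    k,l,st,ce=cv2.connectedComponentsWithStats(m); j=1+np.argsort(-st[1:,4])[:4]; print(nm,[(st[q].tolist(),(ce[q]+[205,225]).round(1).tolist()) for q in j])
c=cal('wrist');w=camrig.get_image('wrist'); b,g,r=[w[...,i].astype(int) for i in range(3)]; m=((r>110)&(g<60)&(b<60)).astype(np.uint8)
k,l,st,ce=cv2.connectedComponentsWithStats(m); q=st[1+np.argmax(st[1:,4])]; print(q, onp(c,(q[0]+q[2]/2,q[1]+q[3]/2),74.7))
print(proj(t,[(419.9,-31.4,82)]))
E
```

```text
phi -0.1 F [ 0.4  0.  -0.6] Mtool [ 0.03 -0.7   0.06] pc [-32.1 -84.3 224.4] j6 1.64 gf 0.0
t1 [([37, 0, 18, 45, 274], [255.4, 239.7]), ([32, 46, 23, 14, 166], [250.1, 280.5]), ([0, 1, 21, 26, 34], [216.9, 238.6]), ([32, 24, 3, 10, 12], [238.4, 253.1])]
now [([3, 46, 52, 14, 417], [234.3, 280.4]), ([0, 0, 42, 11, 233], [219.0, 228.1]), ([13, 20, 22, 22, 201], [228.6, 256.0]), ([43, 0, 12, 24, 132], [254.1, 231.4])]
[ 264   43   39   39 1143] [ 32.96942081 -85.28458777]
[[228.24282672 254.48663854]]
```

```bash
python3 -c "
from bench import arm, camrig, telemetry, job
print(job.job_done())"
```

```text
the job is handed in; nothing more can be done
None
```

I handed the job in at about 26 s: the white lampholder stands about 2.5 mm from the pad's middle, and the selector went to its anticlockwise stop and back to click 4. The lever is up against a hard stop, though the camera puts it nearer 0.92 than 1.0 rad; it didn't move under 16 N.

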